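# Clear the slide and hold the loupe over the filter cube

## Robot

A 6-joint arm with a two-finger parallel gripper is mounted at the origin on the work surface. World frame = base frame: x ahead of the robot, y to its left, z up, the work surface at z = 0. Lengths are in mm, angles in rad, forces in N, time in s.
With the tool pointing down it reaches from about 325 to 850 mm from the base axis. Payload 15.5 kg.
Tool frame: the origin (TCP) lies midway between the tips of the shut fingers; the grasp point (between the pads) lies 19 mm behind it; z points along the fingers, y is the line along which they close (so a half turn about z gives the same grasp; the last joint's range is limited). The gripper opens to 91 mm and grips with 3 to 60 N. Pads are 32 mm wide; open, the fingers measure 118 mm over their backs; the gripper's body (76 mm by 178 mm) begins 60 mm behind the grasp point.
Start: joints at [1.065, 0.494, 1.345, -0, 1.302, -0.096], TCP at [249.012, 573.253, 213.915] pointing down, gripper open.
Joint ranges: [-2.91, 2.91], [-0.82, 2.16], [0.22, 2.67], [-1.22, 4.37], [0.12, 2.79], [-3.08, 3.08]. Speed limits (rad/s): [1.89, 1.89, 2.57, 3.01, 3.01, 3.01].

## Interface

Orientations are given as a rotation vector (axis times angle).
In Python, from bench import robot gives the robot as it stands. The module is installed in compiled form; this text tells all that it offers.
- The arm moves only by the tool jog_arm, never from a script. Its argument "motion" is a list that holds one entry, the list of rows, each a list of 5 numbers: the shift along the tool's x, y, z scaled (see below), then the turn about the tool's z scaled (see below), then the opening, from 0 (shut) to 1 (fully open). In form: [[[dx, dy, dz, twist, jaw], ...]]. A call has 1 to 20 rows; each row is the pose to reach, as a shift and turn from the pose commanded when the call began, along the tool's axes at that moment, turning the shorter way round; what a row does not reach only later rows make up. The controller multiplies each number of a shift by 750 mm and each number of a turn by 180 degrees. A row lasts 1/10 s, in which the tool goes at most 50 mm and 8.59 degrees, less where a joint would pass 70% of its speed; a pose out of reach is approached as far as the arm can. A call with a number of a shift or a turn outside -1 to 1 is refused whole. A call with a gripper value outside its range is refused whole. The fingers move at their own pace and stop on an object; the grip force is fixed at half the most. Time passes only in rows, so rows that repeat a pose let the fingers close. It gives the time, the measured TCP pose, the force, the opening and the grip force at its end, in the units of the state.
- robot.observe(): the state, without advancing time (a new reading comes with each control period).
- robot.capture(name): name is "scene" or "top" or "wrist"; returns the picture (384x512x3 uint8, blue, green, red); there is no depth.
- robot.calibration(name): a dict with "fx", "fy", "cx", "cy" (pixels), "k1" (the pictures are not rectified: a ray, as slopes to the right and down, at radius r is drawn at 1 + k1 r^2 times it, then the intrinsics apply), "extrinsics" (4x4, takes a point from camera to world coordinates). Camera axes: x right, y up, looking along -z (the intrinsics and any distortion apply to the point x, -y, -z); pixel columns grow to the right and rows downward; lengths in mm; the calibration is good to about 2 mm. A picture is of the moment at which its call begins: read the wrist's pose just before it. calibration takes no time and is no camera call; for the wrist camera it gives the pose at the moment of the call.
- robot.hand_in(): hands the job in; it is judged then, once.
The state is a dict: "clock": time; "q": joint angles; "joint_velocities": joint speeds; "effort": joint torques, N m; "position": TCP position; "ee_rot": TCP orientation; "contact_force": force on the tool from outside, world axes, zero at the start; "wrist_torque": the same for the moment, N m; "width": finger opening in mm; "grip_force": force on a finger pad.
Only numpy, scipy, OpenCV 4.12 (cv2) and the standard library are available. Lean on these libraries where they do the work, as an engineer would, in place of code of your own. Each camera call takes 0.05 s, during which the arm holds its last target. There are 200 camera calls.

## Task

Pull the flat metal slide up out of the slot in the filter cube that stands on the fixture and hang it by its eye on the peg of the peg stand. Then take the loupe by its handle from its rest and hold it level and still over the cube, its lens centred above the round window and its rim at the same height as the collar on the gauge post beside the cube. Finish while still holding the loupe there; leave the collar and everything else on the table where it is.

Things in the scene. Friction and masses are not known exactly. Their poses are not given: they have to be found in the camera images.
- fixture: Fixed base plate (100 x 145 x 10 mm) with a black filter cube and a gauge post. Origin on the table straight below the cube's round window, z up. Cube: x -26 to +38, y -30 to +30 mm, flat top 70 mm above the table; a wheel 40 mm across sticks out of its -y side to y -42. Slot for the slide in the top at x +30: 7 mm (x) by 42 mm (y), 22 mm deep.
- window (a point): Centre of the round glass window (25 mm across, in a thin aluminium ring) in the top face of the fixture's cube, 70 mm above the table.
- focus_mark (a point): Centre of the collar (22 mm across, 10 mm high, small thumb screw) on the gauge post, which is 10 mm thick, 165 mm tall and stands at x +20, y -80 mm of the fixture. Its height, 100 to 145 mm above the table, is where the centre of the loupe's lens must be held.
- collar (a joint): Height setting of the collar, 0 to 0.045 m; the collar's middle is 100 mm above the table at 0. It is stiff (4 N) and is to be left as it is.
- slide: Loose flat aluminium plate, 5 mm thick (its x), 40 mm wide (y), 120 mm tall (z), about 60 g, standing upright in the cube's slot, its lowest 22 mm in the slot, the rest above the cube. Origin at the centre of its lower edge, 48 mm above the table at the start. Round through hole (eye) of 22 mm along its x.
- slide_eye (a point): Centre of the slide's eye, 65 mm above its lower edge and 55 mm below its upper edge.
- peg_stand: Fixed stand, origin on the table: base 70 x 70 x 10 mm, upright post 12.6 mm thick, 157 mm tall. A round horizontal peg, 6 mm thick, points from the post along -x, axis 150 mm above the table; at x -70 mm it bends up, ending at x -80 mm, 159 mm high. A slide hung on it has its eye's centre 8 mm below the peg's axis.
- peg_mid (a point): Point on the peg's axis, 40 mm from the post's axis, 150 mm above the table: a good place to hang the slide.
- rest: Fixed rest for the loupe, origin on the table at its middle: base 115 x 50 x 10 mm, two upright saddles 8 mm thick at x -40 and +40 mm; the handle lies along its x on them, 45 mm above the table, between cheeks that rise to 53 mm. Grip the handle between the saddles.
- loupe: Loose loupe, about 110 g, at the start on its rest. Origin at the centre of its lens, mid thickness; z is the lens axis, up when level. Black rim 64 mm across, 10 mm high. Straight square handle 14 x 14 mm along -x, from x -29 to -145 mm, centred at z 0; x -85 mm is midway between the saddles; centre of mass near x -65 mm.
- cube_a: spare black filter cube, 64 x 60 x 60 mm, loose on the table; to be left where it is.
- cube_b: second spare black filter cube, 64 x 60 x 60 mm; to be left where it is.
- cleaner: closed white plastic bottle, 48 mm across, 130 mm tall; to be left where it is.
- screw_tray: open grey plastic tray, 75 x 100 x 25 mm; to be left where it is.
- driver: screwdriver lying on the table; to be left where it is.
- spare_ring: flat aluminium ring, 44 mm across, 8 mm high; to be left where it is.
- lens_mount: small lens in a black round mount on a short post, about 98 mm tall; to be left where it is.
Mind the look-alikes: they are no part of the job. Several things have the shape of the slide; the one meant has the colours described above.

How it is judged (in metres and radians):
On the way, in this order (a step that is already met when the one before it is completed fails the run):
1. the slide hangs by its eye on the peg, let go (x of slide_eye in the frame of peg_stand between -0.075 and -0.004 m and y of slide_eye in the frame of peg_stand between -0.01 and 0.01 m and z of slide_eye in the frame of peg_stand between 0.132 and 0.149 m and contact force between slide and peg_stand above 0.1 N and contact force between slide and the arm below 0.05 N and contact force between slide and the fingers below 0.05 N and linear speed of slide below 0.05 m/s), for 0.2 s.
2. the loupe has been lifted off its rest by its handle (z of loupe in the frame of rest above 0.08 m and contact force between loupe and the fingers above 1 N and contact force between loupe and rest below 0.05 N), for 0.2 s.
At the end, for the whole second after the job is handed in: Slide hanging by its eye on the peg, at rest, untouched by the robot. Loupe gripped and carried by nothing else, lens centre within 10 mm sideways of the window centre and 7 mm in height of the collar middle, tilt under 0.14 rad, still (under 20 mm/s) (all of step 1 and horizontal distance between loupe and window below 0.01 m and z of loupe in the frame of focus_mark between -0.007 and 0.007 m and angle between loupe's own z axis and vertical below 0.14 rad and contact force between loupe and the fingers above 1 N and contact force between loupe and fixture below 0.05 N and contact force between loupe and slide below 0.05 N and contact force between loupe and rest below 0.05 N and contact force between loupe and peg_stand below 0.05 N and linear speed of loupe below 0.02 m/s and angular speed of loupe below 0.2 rad/s); the arm keeps its last pose, push and grip.
It fails at once if the collar on the gauge post is knocked out of its place (distance of focus_mark from where it was at the start of the episode above 0.006 m).
It fails at once if something else on the table is moved by more than 30 mm (distance of any of cube_a, cube_b, cleaner, screw_tray, driver, spare_ring, lens_mount from where it was at the start of the episode above 0.03 m).
It also fails if it takes over 64 s, if anything falls off the work surface, if the arm or the gripper's body presses on something with over 40 N, if the wrist force passes 120 N, or if a joint passes its speed limit or range.

## Working session

There is one attempt and no reset: what is moved stays moved. The work goes in short steps, Python scripts to look and compute and a tool call to move; the robot and the scene stay as the last step left them, time stands still between calls to the robot, and variables do not carry over. Pictures are saved under pics/ and viewed, at most 10 in all, crops included, and the job is handed in when it is done.

Besides the shell and the picture viewer there is one more tool, called by a JSON object that holds its "op" and its "data". jog_arm: Moves the arm, as the interface text tells. Shifts and turns lie within -1 to 1; 1 stands for 750 mm of shift or 180 degrees of turn. Its arguments: {"type":"object","properties":{"motion":{"type":"array","items":{"type":"array","items":{"type":"array","items":{"type":"number","minimum":-1,"maximum":1}}}}},"required":["motion"]}

```bash
mkdir -p pics; ls
cat > h.py <<'E'
import numpy as np,cv2
from scipy.spatial.transform import Rotation as R
from bench import robot
def ray(c,u,v):
    K=np.array([[c['fx'],0,c['cx']],[0,c['fy'],c['cy']],[0,0,1.]])
    p=cv2.undistortPoints(np.array([[[u,v]]],float),K,np.array([c['k1'],0,0,0.]))[0,0]
    E=np.array(c['extrinsics']); d=E[:3,:3]@np.array([p[0],-p[1],-1]); return E[:3,3],d/np.linalg.norm(d)
def plane(c,u,v,z):
    o,d=ray(c,u,v); return o+d*(z-o[2])/d[2]
def proj(c,P):
    E=np.array(c['extrinsics']); p=E[:3,:3].T@(np.array(P,float)-E[:3,3]); a,b=p[0]/-p[2],-p[1]/-p[2]
    s=1+c['k1']*(a*a+b*b); return c['fx']*a*s+c['cx'],c['fy']*b*s+c['cy']
def tri(c1,p1,c2,p2):
    o1,d1=ray(c1,*p1);o2,d2=ray(c2,*p2)
    t=np.linalg.lstsq(np.c_[d1,-d2],o2-o1,rcond=None)[0]
    a,b=o1+d1*t[0],o2+d2*t[1]; return (a+b)/2,np.linalg.norm(a-b)
E
python3 - <<'E'
from h import *
for n in ('scene','top'):
    im=robot.capture(n); cv2.imwrite(f'pics/{n}0.png',im)
    cv2.imwrite(f'pics/{n}0b.png',cv2.resize(im,(800,600),interpolation=cv2.INTER_CUBIC))
    c=robot.calibration(n); print(n,c['fx'],c['k1'],np.round(np.array(c['extrinsics']),3))
print(robot.observe())
E
```

```text
pics
scene 365.43437479282267 -0.022718385654355217 [[-3.470000e-01 -7.850000e-01  5.130000e-01  1.136902e+03]
 [ 9.380000e-01 -2.850000e-01  1.970000e-01  2.340410e+02]
 [-8.000000e-03  5.500000e-01  8.350000e-01  1.010797e+03]
 [ 0.000000e+00  0.000000e+00  0.000000e+00  1.000000e+00]]
top 376.9346275092638 -0.0636489606574227 [[ 8.000000e-03  9.980000e-01 -5.400000e-02  4.922170e+02]
 [-1.000000e+00  8.000000e-03 -4.000000e-03  7.514000e+00]
 [-4.000000e-03  5.400000e-02  9.990000e-01  1.386493e+03]
 [ 0.000000e+00  0.000000e+00  0.000000e+00  1.000000e+00]]
{'clock': 0.1, 'q': array([ 1.06553388e+00,  4.94106891e-01,  1.34602323e+00,  9.45306990e-06,
        1.30248339e+00, -9.55102385e-02]), 'joint_velocities': array([ 4.58604256e-04,  9.47552536e-04, -1.89163458e-05, -8.54694992e-04,
        5.97075314e-04, -1.59316185e-04]), 'effort': array([ 2.78294814e-03, -8.80233121e+01, -3.82544553e+01,  7.09511898e-02,
        4.81782085e-02, -9.57939119e-05]), 'position': array([248.8377832 , 572.98929823, 213.42225116]), 'ee_rot': array([-6.39084578e-01, -3.07558457e+00,  1.52736659e-03]), 'contact_force': array([ 0.20310161, -0.12577889, -0.94786508]), 'wrist_torque': array([ 0.01242322, -0.0255451 ,  0.03905466]), 'grip_force': 0.0, 'width': 91.19747430188409}
```

View pics/scene0b.png

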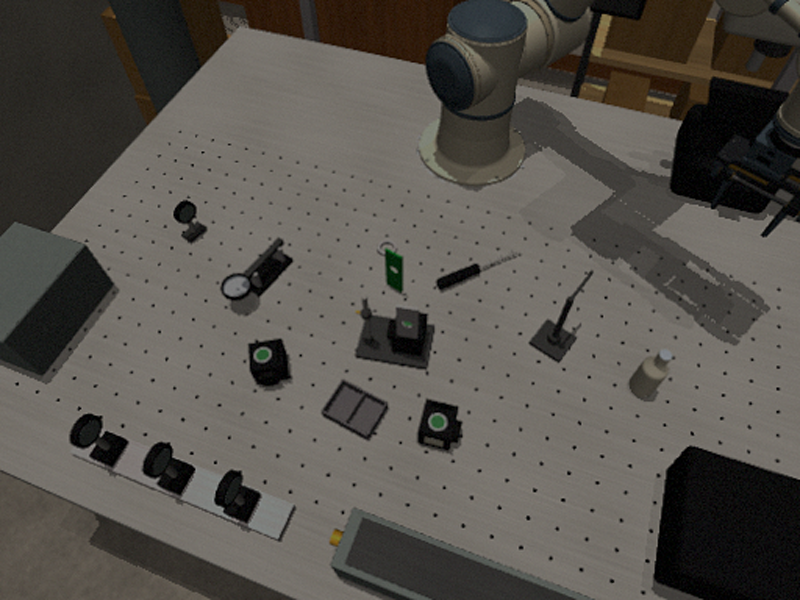

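View pics/top0b.png

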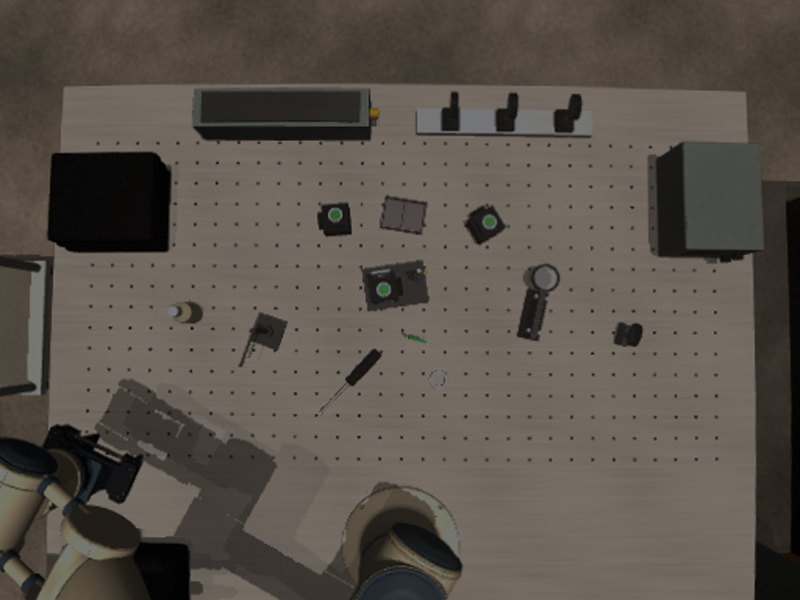

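The scene view (800 px) shows the fixture at (400,335), the peg stand at (555,335), the loupe at (255,275) and a green slide-shaped item at (395,270). In the top view the fixture is at (395,285), the stand at (265,330) and the loupe at (540,290). I'll enlarge these.

Run:
```python
from h import *
s=cv2.imread('pics/scene0.png');t=cv2.imread('pics/top0.png')
def crop(im,x,y,w,h,W,H):
    a=cv2.resize(im[y:y+h,x:x+w],(W,H),interpolation=cv2.INTER_CUBIC); return cv2.convertScaleAbs(a,alpha=1.8,beta=15)
# scale 6
A=crop(s,225,150,66,90,400-4,540)[:300]
rows=np.vstack([np.hstack([crop(s,222,175,67,50,400,300),crop(t,222,160,67,50,400,300)]),
 np.hstack([crop(s,330,165,67,75,267,300),crop(t,145,195,50,50,267,300)[:, :],crop(t,325,165,44,50,266,300)])])
cv2.imwrite('pics/m1.png',rows)
```

```text
(no output)
```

View pics/m1.png

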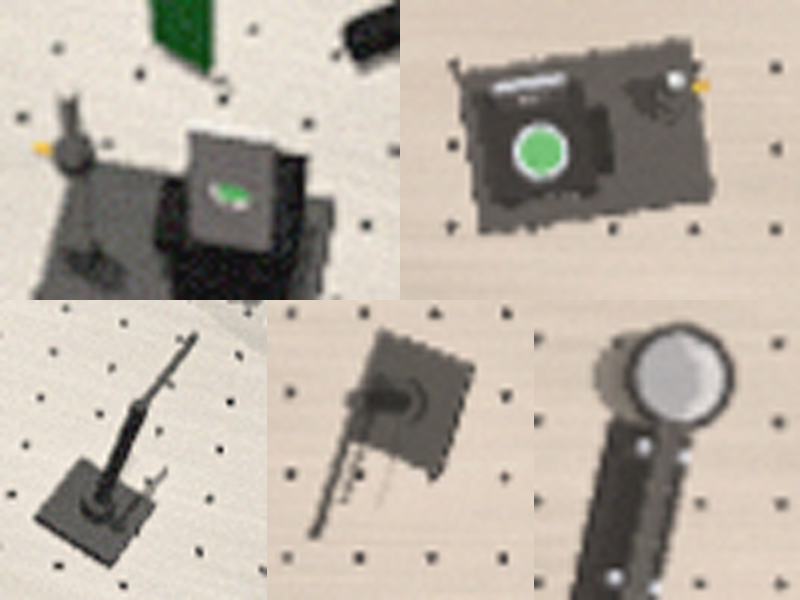

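The aluminium plate in the cube's slot is the slide (top view about (243.6,174) px). The green plate on the table at top view (265,216) is a look-alike, wrong in colour and position. The peg leaves the post top at (161.5,212) and ends at (154,234); the lens is at (349,178).

Run:
```python
from h import *
c=robot.calibration('top'); t=cv2.imread('pics/top0.png')
def P(n,u,v,z): p=plane(c,u,v,z);print(n,p.round(1));return p
hsv=cv2.cvtColor(t,cv2.COLOR_BGR2HSV); m=cv2.inRange(hsv,(40,80,50),(80,255,255)); n,_,st,ce=cv2.connectedComponentsWithStats(m)
for i in range(1,n):
    if st[i,4]>15: P('green',*ce[i],70)
P('slideA',222+95/5.97,160+90/6,168);P('slideB',222+163/5.97,160+78/6,168);P('post',268.2,173.3,165)
g=[(222+a/5.97,160+b/6) for a,b in((60,74),(290,40),(315,198),(80,233))]
for x in g:P('base',*x,10)
a=P('posttop',161.5,211.7,157);b=P('tip',154,234,159)
for x in((380,330),(474,367),(436,478)):P('sb',145+(x[0]-267)/5.34,195+(x[1]-300)/6,10)
P('lens',349.1,178,45)
for x in((650,440),(683,455),(655,590)):P('screw',325+(x[0]-534)/6.05,165+(x[1]-300)/6,45)
w=robot.calibration('wrist');print(w['fx'],w['k1'],np.round(w['extrinsics'],2)); o=robot.observe();print(o['position'],R.from_rotvec(o['ee_rot']).as_matrix().round(3))
```

```text
green [759.8 153.2  70. ]
green [ 746.4 -195.    70. ]
green [591.5  42.1  70. ]
green [480.7 -32.   70. ]
slideA [615.9  63.4 168. ]
slideB [622.7  26.5 168. ]
post [622.5 -35.  165. ]
base [641.6  92.3  10. ]
base [663.5 -48.9  10. ]
base [566.8 -64.8  10. ]
base [544.4  79.   10. ]
posttop [494.7 313.1 157. ]
tip [421.8 335.9 159. ]
sb [538.1 333.3  10. ]
sb [516.  267.9  10. ]
sb [448.2 292.9  10. ]
lens [ 620.8 -329.3   45. ]
screw [ 583.5 -311.3   45. ]
screw [ 574.7 -330.9   45. ]
screw [ 494.2 -313.9   45. ]
286.6111220739108 -0.004183969328856541 [[ 4.0000e-01 -8.9000e-01 -2.3000e-01  1.8405e+02]
 [ 9.2000e-01  3.9000e-01  1.0000e-01  6.0094e+02]
 [-0.0000e+00 -2.5000e-01  9.7000e-01  3.8453e+02]
 [ 0.0000e+00  0.0000e+00  0.0000e+00  1.0000e+00]]
[248.8377832  572.98929823 213.42225116] [[-0.917  0.398 -0.001]
 [ 0.398  0.917 -0.001]
 [ 0.    -0.001 -1.   ]]
```

{"op": "jog_arm", "data": {"motion": [[[0,0,-0.115,0,1],[0,0,-0.115,0,1],[-0.723,-0.49,-0.115,0.319,1],[-0.723,-0.49,-0.115,0.319,1],[-0.723,-0.49,-0.115,0.319,1],[-0.723,-0.49,-0.115,0.319,1],[-0.723,-0.49,-0.115,0.319,1],[-0.723,-0.49,-0.115,0.319,1],[-0.723,-0.49,-0.115,0.319,1],[-0.723,-0.49,-0.115,0.319,1],[-0.723,-0.49,-0.115,0.319,1],[-0.723,-0.49,-0.115,0.319,1],[-0.723,-0.49,-0.115,0.319,1],[-0.723,-0.49,-0.115,0.319,1],[-0.723,-0.49,-0.115,0.319,1],[-0.723,-0.49,-0.115,0.319,1],[-0.723,-0.49,-0.115,0.319,1],[-0.723,-0.49,-0.115,0.319,1],[-0.723,-0.49,-0.115,0.319,1],[-0.723,-0.49,-0.115,0.319,1]]]}}

```text
clock: 2.1
position: [599.5, 21.3, 300.4]
ee_rot: [2.036, 2.392, 0.0]
contact_force: [-0.1, -0.6, -0.7]
width: 91.0
grip_force: 0.0
```

Run:
```python
from h import *
import json
o=robot.observe();c=robot.calibration('wrist'); im=robot.capture('wrist'); cv2.imwrite('pics/w1.png',im)
json.dump({k:np.array(v).tolist() for k,v in c.items()},open('w1.json','w'))
print(o['clock'],o['position'],R.from_rotvec(o['ee_rot']).as_matrix().round(3))
v=cv2.convertScaleAbs(cv2.resize(im,(800,600),interpolation=cv2.INTER_CUBIC),alpha=1.5,beta=10);cv2.imwrite('pics/w1b.png',v)
```

```text
2.1 [599.48412736  21.26706238 300.40991548] [[-0.16   0.987  0.   ]
 [ 0.987  0.16   0.   ]
 [ 0.     0.    -1.   ]]
```

View pics/w1b.png

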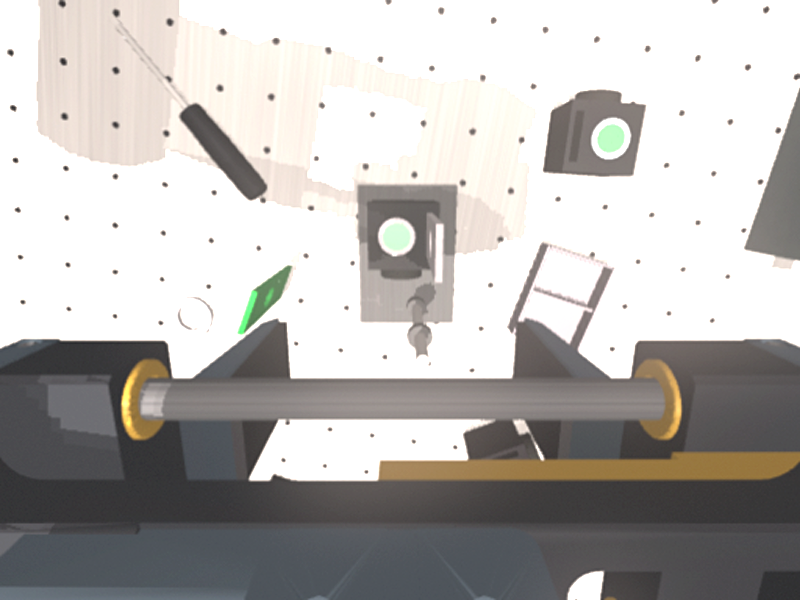

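The wrist view shows the cube square with the gripper. The window is at (396,237), the aluminium slide's top edge at (439,252), and the gauge collar at (419,335) with the post top at (423,361).

Run:
```python
from h import *
import json
c=json.load(open('w1.json')); c={k:np.array(v) if k=='extrinsics' else v for k,v in c.items()}
im=cv2.imread('pics/w1.png')
hsv=cv2.cvtColor(im,cv2.COLOR_BGR2HSV); m=cv2.inRange(hsv,(40,80,50),(80,255,255)); n,_,st,ce=cv2.connectedComponentsWithStats(m)
for i in range(1,n):
    if st[i,4]>30: print(ce[i],plane(c,*ce[i],70).round(1))
print('slide',plane(c,281.3,161.6,168).round(1))
s,t=robot.calibration('scene'),robot.calibration('top')
print('window tri scene green?'); 
sc=(222+72/5.97,175+152/6)
print('collar tri',tri(c,(268.5,214.4),s,sc),'post top',plane(c,423/1.5625,361/1.5625,165))
for z in range(95,150,5): print(z,[np.round(np.array(proj(k,(623.5,-34,z))),1) for k in(c,s)])
# colour crops
a=cv2.resize(im[185:240,240:300],(480,440),interpolation=cv2.INTER_CUBIC)
b=cv2.resize(cv2.imread('pics/scene0.png')[185:225,215:255],(320,320),interpolation=cv2.INTER_CUBIC)
b=cv2.convertScaleAbs(b,alpha=1.8,beta=15); b=cv2.copyMakeBorder(b,0,120,0,0,cv2.BORDER_CONSTANT)
cv2.imwrite('pics/col.png',np.hstack([a,b]))
```

```text
[390.59565217  88.16086957] [756.8 155.   70. ]
[253.38679245 151.25471698] [590.2  43.3  70. ]
[163.22653722 196.51779935] [471.1 -42.6  70. ]
slide [620.6  48.6 168. ]
window tri scene green?
collar tri (array([623.3575354 , -32.42398475, 106.35884464]), np.float64(0.8533003349889006)) post top [623.49435198 -32.54882861 165.        ]
95 [array([268.1, 212.5]), array([233.6, 202.2])]
100 [array([268.3, 213.7]), array([233.5, 201.3])]
105 [array([268.4, 214.9]), array([233.4, 200.4])]
110 [array([268.6, 216.1]), array([233.3, 199.5])]
115 [array([268.7, 217.4]), array([233.2, 198.6])]
120 [array([268.9, 218.7]), array([233.1, 197.6])]
125 [array([269., 220.]), array([233. , 196.7])]
130 [array([269.2, 221.4]), array([232.9, 195.7])]
135 [array([269.4, 222.8]), array([232.8, 194.8])]
140 [array([269.6, 224.3]), array([232.7, 193.8])]
145 [array([269.7, 225.8]), array([232.6, 192.9])]
```

View pics/col.png

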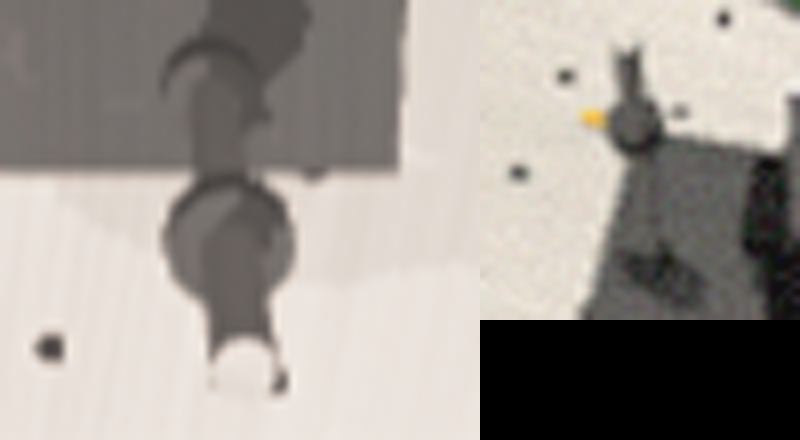

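{"op": "jog_arm", "data": {"motion": [[[0.0304,0.033,0.05,0,1],[0.0304,0.033,0.1,0,1],[0.0304,0.033,0.15,0,1],[0.0304,0.033,0.19,0,1],[0.0304,0.033,0.214,0,1],[0.0304,0.033,0.214,0,1],[0.0304,0.033,0.214,0,1]]]}}

```text
clock: 2.85
position: [621.0, 46.9, 140.3]
ee_rot: [2.037, 2.391, 0.0]
contact_force: [0.3, -0.6, 1.0]
width: 90.9
grip_force: 0.0
```

Run:
```python
from h import *
import json
o=robot.observe();c=robot.calibration('wrist'); im=robot.capture('wrist'); cv2.imwrite('pics/w2.png',im)
json.dump({k:np.array(v).tolist() for k,v in c.items()},open('w2.json','w'))
print(o['clock'],o['position'])
for z in (96,106,116,165): print(z,np.round(proj(c,(623.5,-33.5,z)),1))
v=cv2.convertScaleAbs(cv2.resize(im,(800,600),interpolation=cv2.INTER_CUBIC),alpha=1.3,beta=10);cv2.imwrite('pics/w2b.png',v)
```

```text
2.85 [620.95409699  46.92691733 140.34678069]
96 [245.8 296.8]
106 [245.4 304.2]
116 [244.9 312.2]
165 [241.8 363.9]
```

View pics/w2b.png

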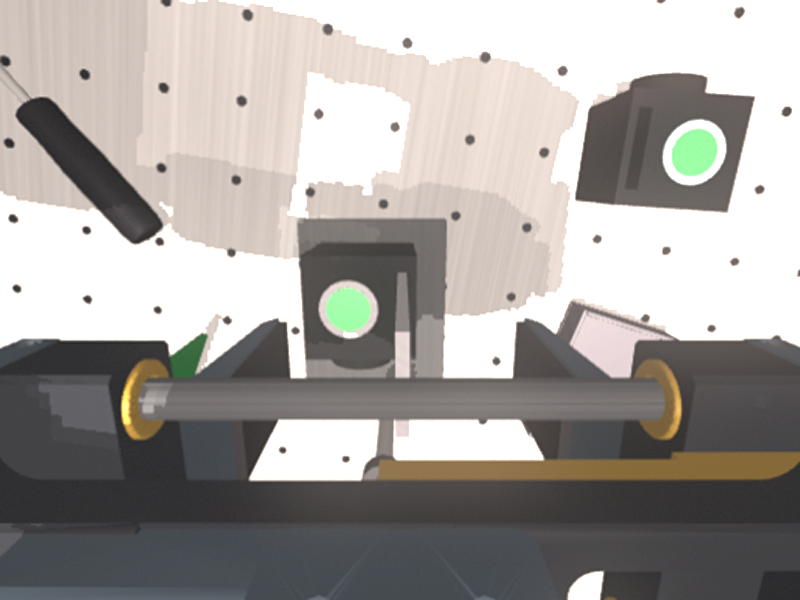

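The slide is centred between the fingers (x 402 against midline 400). I'll close on it and lift.

{"op": "jog_arm", "data": {"motion": [[[0,0,0,0,0],[0,0,0,0,0],[0,0,0,0,0],[0,0,0,0,0],[0,0,0,0,0],[0,0,0,0,0],[0,0,0,0,0],[0,0,0,0,0],[0,0,-0.01,0,0],[0,0,-0.02,0,0],[0,0,-0.03,0,0],[0,0,-0.04,0,0],[0,0,-0.06,0,0],[0,0,-0.1,0,0],[0,0,-0.14,0,0],[0,0,-0.18,0,0],[0,0,-0.2,0,0],[0,0,-0.2,0,0],[0,0,-0.2,0,0]]]}}

```text
clock: 4.8
position: [620.6, 46.6, 289.5]
ee_rot: [-2.038, -2.391, 0.0]
contact_force: [0.0, -1.9, -0.9]
width: 4.4
grip_force: 30.0
```

Run:
```python
from h import *
import json
c=json.load(open('w2.json')); c['extrinsics']=np.array(c['extrinsics']); c1=json.load(open('w1.json')); c1['extrinsics']=np.array(c1['extrinsics'])
print('window w2',plane(c,348/1.5625,309/1.5625,70))
F=lambda x,y,z:np.array([591+.987*x-.16*y,43+.16*x+.987*y,z])
th=np.linspace(0,2*np.pi,40)
for z in range(96,126,5):
    r=[]
    for k in(c,c1,robot.calibration('scene')):
        v=np.array([proj(k,F(20+11*np.cos(a),-80+11*np.sin(a),z+h)) for a in th for h in(-5,5)])[:,1]; r+=[v.min(),v.max()]
    print(z,np.round(r,1))
# current wrist/peg measure
o=robot.observe();print(o['clock'],o['width'],o['grip_force'],o['position'])
im=robot.capture('scene');cv2.imwrite('pics/s2.png',im)
cr=[im[185:225,215:255],im[155:245,325:385]]
a=cv2.resize(cr[0],(400,400),interpolation=cv2.INTER_CUBIC);b=cv2.resize(cr[1],(400,600),interpolation=cv2.INTER_CUBIC)
a=cv2.copyMakeBorder(a,0,200,0,0,cv2.BORDER_CONSTANT)
a[400:,:]=cv2.resize(robot.capture('wrist')[150:300,100:400],(400,200))
cv2.imwrite('pics/m2.png',cv2.convertScaleAbs(np.hstack([a,b]),alpha=1.7,beta=10))
```

```text
window w2 [590.43760589  43.16996558  70.        ]
96 [281.4 311.  203.2 220.6 198.1 206.2]
101 [284.7 314.9 204.2 221.9 197.2 205.3]
106 [288.1 319.  205.3 223.3 196.3 204.4]
111 [291.7 323.3 206.5 224.6 195.3 203.5]
116 [295.4 327.7 207.6 226.  194.4 202.6]
121 [299.3 332.4 208.8 227.5 193.5 201.7]
4.8 4.432490255897871 29.999883994460106 [620.55370789  46.57966786 289.48870276]
```

View pics/m2.png

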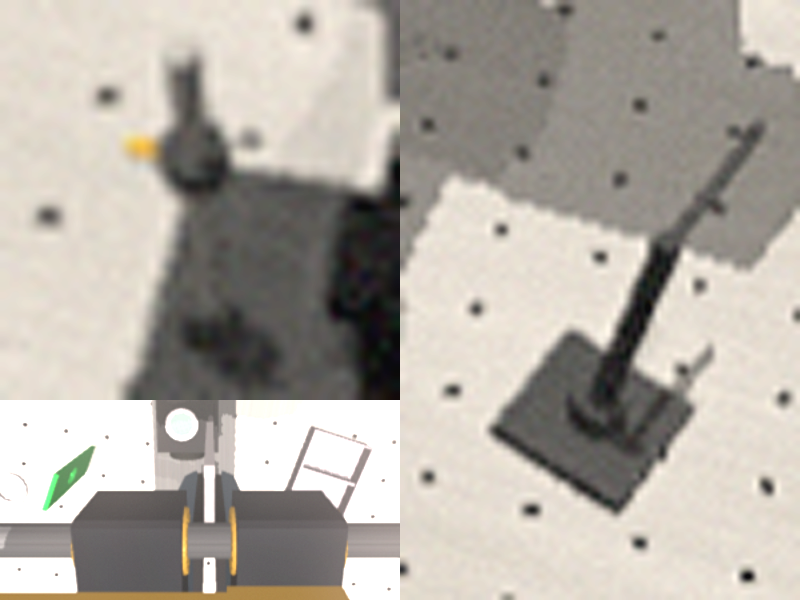

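The slide is gripped and clear of the slot (width 4.4 mm). In the scene crop the collar spans rows 118–197, the peg tip is at (760,127) and the post top at (668,245).

Run:
```python
from h import *
s,t=robot.calibration('scene'),robot.calibration('top')
a,b=(378.55,173.6),(364.75,191.3)
print('tip',tri(t,(153.6,233.6),s,a),'post',tri(t,(161.1,211.3),s,b))
print(plane(s,*a,160),plane(s,*b,156))
for x in((493,430),(572,332),(693,408),(617,510)):print(plane(s,325+(x[0]-400)/6.667-.45,155+x[1]/6.667-.45,10))
for x in((380,330),(474,367),(436,478)):print(plane(t,145+(x[0]-267)/5.34-.4,195+(x[1]-300)/6-.4,10))
```

```text
tip (array([422.40575695, 340.72986707, 154.28649673]), np.float64(4.279275341746519)) post (array([495.87026686, 316.36738054, 152.46744365]), np.float64(1.549671939387547))
[426.33551669 342.10614538 160.        ] [498.22218135 316.78082399 156.        ]
[521.25915286 273.72610522  10.        ]
[455.143771   297.08145407  10.        ]
[477.27301251 359.93898139  10.        ]
[543.1571831 337.1910956  10.       ]
[539.50629924 334.76620581  10.        ]
[517.4506937  269.41080803  10.        ]
[449.62655115 294.43804849  10.        ]
```

{"op": "jog_arm", "data": {"motion": [[[0.4507,-0.234,0,0.158,0],[0.4507,-0.234,0,0.158,0],[0.4507,-0.234,0,0.158,0],[0.4507,-0.234,0,0.158,0],[0.4507,-0.234,0,0.158,0],[0.4507,-0.234,0,0.158,0],[0.4507,-0.234,0,0.158,0],[0.4507,-0.234,0,0.158,0],[0.4507,-0.234,0,0.158,0],[0.4507,-0.234,0,0.158,0],[0.4507,-0.234,0,0.158,0],[0.4507,-0.234,0,0.158,0],[0.4507,-0.234,0.04,0.158,0],[0.4507,-0.234,0.08,0.158,0],[0.4507,-0.234,0.12,0.158,0],[0.4507,-0.234,0.1435,0.158,0],[0.4507,-0.234,0.1435,0.158,0],[0.4507,-0.234,0.1435,0.158,0]]]}}

```text
clock: 6.7
position: [394.6, 352.2, 182.5]
ee_rot: [2.564, 1.815, -0.0]
contact_force: [0.1, 0.7, 0.9]
width: 4.2
grip_force: 30.0
```

Run:
```python
from h import *
o=robot.observe();c=robot.calibration('wrist');w=robot.capture('wrist');s=robot.capture('scene')
cv2.imwrite('pics/w3.png',w);cv2.imwrite('pics/s3.png',s)
print(o['clock'],o['position'],o['width'],R.from_rotvec(o['ee_rot']).as_matrix().round(3))
u=np.array([-.944,.329,0]);P=lambda x,z:np.array([497,316,0])-u*x+[0,0,z]
for k,n in((c,'w'),(robot.calibration('scene'),'s')):
    print(n,[np.round(proj(k,P(x,z)),1).tolist() for x,z in((0,157),(-40,150),(-70,150),(-80,159))],'eye',np.round(proj(k,np.array(o['position'])-[0,0,27.4]),1))
a=cv2.resize(s[120:220,330:420],(360,400),interpolation=cv2.INTER_CUBIC)
b=cv2.resize(w,(440,330)); b=cv2.copyMakeBorder(b,0,70,0,0,cv2.BORDER_CONSTANT)
cv2.imwrite('pics/m3.png',cv2.convertScaleAbs(np.hstack([a,b]),alpha=1.5,beta=10))
```

```text
6.7 [394.64872511 352.20252227 182.49209218] 4.2178195297617656 [[ 0.332  0.943  0.   ]
 [ 0.943 -0.332 -0.   ]
 [-0.     0.    -1.   ]]
w [[407.8, 215.8], [349.7, 212.8], [309.6, 212.9], [297.9, 217.0]] eye [258.1 214.6]
s [[364.6, 190.7], [371.1, 183.1], [376.3, 176.6], [378.8, 172.6]] eye [383.4 167.4]
```

View pics/m3.png

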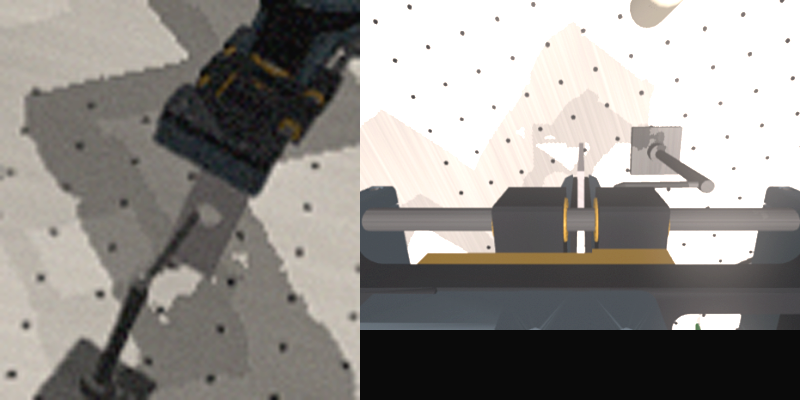

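The wrist view shows the peg running from (347,186) to about (252,185) in the montage, in line with the closing axis. In the scene crop the eye at (207,213) looks lower than predicted, so I'll check the slide's height.

Run:
```python
from h import *
o=robot.observe();M=R.from_rotvec(o['ee_rot']).as_matrix();k=robot.calibration('scene')
q=lambda x,z:((np.array(proj(k,np.array(o['position'])+M[:,0]*x+[0,0,z]))-[330,120]+.5)*8).round()
for n,x,z in(('eye',0,-27.4),('bl',-20,-92.4),('br',20,-92.4),('tip',0,0),('tl',-20,27.6),('tr',20,27.6)):print(n,q(x,z))
s=cv2.imread('pics/s3.png')
cv2.imwrite('pics/m4.png',cv2.convertScaleAbs(cv2.resize(s[140:195,360:410],(800,880)[:2],interpolation=cv2.INTER_CUBIC)[:600],alpha=1.6,beta=10))
```

```text
eye [433. 383.]
bl [340. 459.]
br [432. 512.]
tip [454. 336.]
tl [426. 260.]
tr [528. 316.]
```

View pics/m4.png

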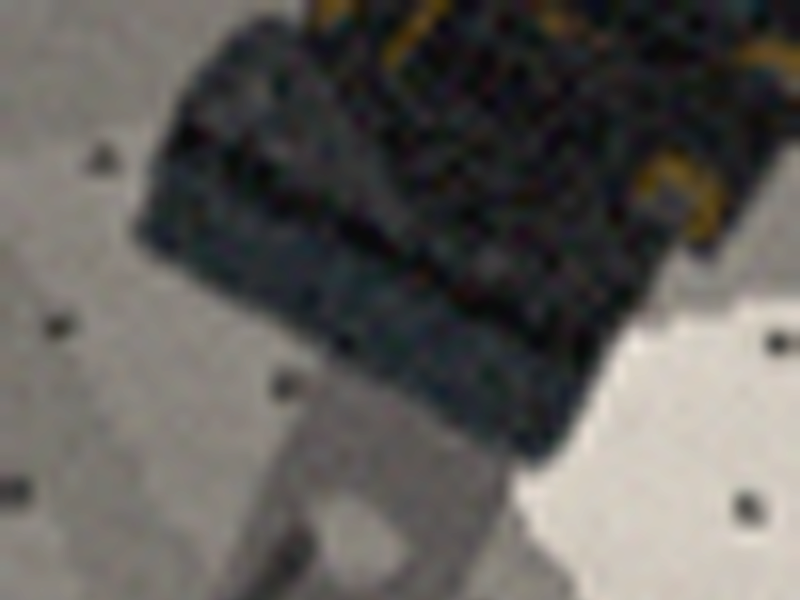

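Run:
```python
from h import *
o=robot.observe();M=R.from_rotvec(o['ee_rot']).as_matrix()
c=robot.calibration('wrist');s=robot.calibration('scene')
for d in(0,10,20,25,30):
    q=lambda k,x,z:np.round(proj(k,np.array(o['position'])+M[:,0]*x+[0,0,z-d]),1)
    print(d,'wrist bottom +x',q(c,20,-92.4),'top+x',q(c,20,27.6),'scene eye',q(s,0,-27.4),'br',q(s,20,-92.4))
w=cv2.imread('pics/w3.png');sc=cv2.imread('pics/s3.png')
a=cv2.resize(w[150:250,226:286],(360,600),interpolation=cv2.INTER_CUBIC)
b=cv2.convertScaleAbs(cv2.resize(sc[155:195,360:390],(440,587),interpolation=cv2.INTER_CUBIC),alpha=1.9,beta=10);b=cv2.copyMakeBorder(b,0,13,0,0,cv2.BORDER_CONSTANT)
cv2.imwrite('pics/m5.png',np.hstack([a,b]))
```

```text
0 wrist bottom +x [257.7 171.4] top+x [258.6 213.1] scene eye [383.6 167.4] br [383.4 183.6]
10 wrist bottom +x [257.6 169.5] top+x [258.5 207.3] scene eye [382.7 169.4] br [382.5 185.4]
20 wrist bottom +x [257.6 167.7] top+x [258.4 202.2] scene eye [381.7 171.4] br [381.6 187.2]
25 wrist bottom +x [257.6 166.9] top+x [258.3 199.9] scene eye [381.3 172.4] br [381.2 188.1]
30 wrist bottom +x [257.6 166.1] top+x [258.3 197.6] scene eye [380.8 173.4] br [380.7 189. ]
```

View pics/m5.png

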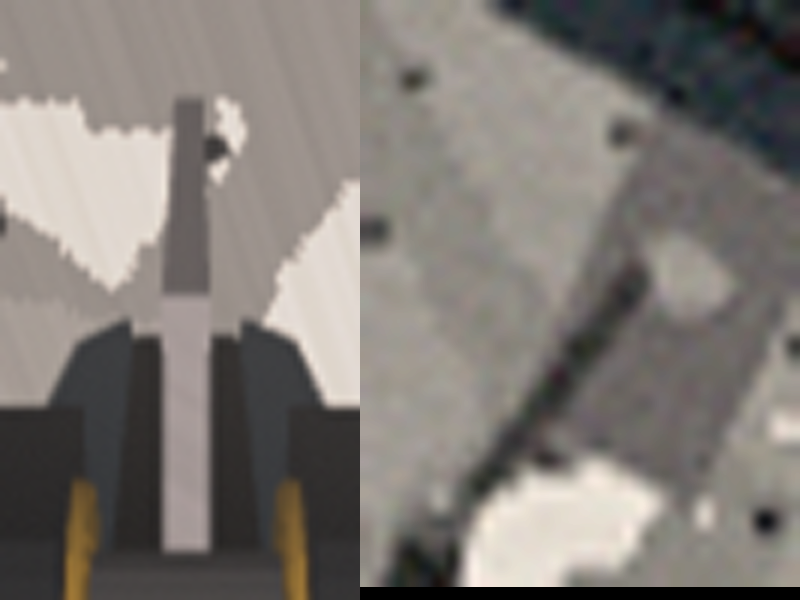

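The slide slipped about 27 mm down in the grip while it was pulled (the slot is tight). It has been steady since: the wrist-view row of its top is unchanged from the lift to now. I'll compare the top-edge rows before and after to get the slip exactly.

Run:
```python
from h import *
for f,r in(('w2',(160,250)),('w3',(160,245))):
    g=cv2.cvtColor(cv2.imread(f'pics/{f}.png'),cv2.COLOR_BGR2GRAY)[:,255:260].mean(1)
    d=np.diff(g); i=[(j,round(d[j],1)) for j in range(*r) if abs(d[j])>6]; print(f,i)
o=robot.observe();M=R.from_rotvec(o['ee_rot']).as_matrix();c=robot.calibration('wrist')
for off in(0,1,2):
    print(off,[(d,np.round(proj(c,np.array(o['position'])+M[:,0]*(20+off)+[0,0,27.6-d])[1],1),np.round(proj(c,np.array(o['position'])+M[:,0]*(20+off)+[0,0,-92.4-d])[1],1)) for d in(0,22,24,26,28)])
```

```text
w2 [(173, np.float64(24.8)), (174, np.float64(18.2)), (211, np.float64(35.8)), (212, np.float64(27.6)), (240, np.float64(-28.8)), (241, np.float64(-53.4)), (242, np.float64(-15.6)), (244, np.float64(7.4))]
w3 [(164, np.float64(-6.2)), (165, np.float64(-20.4)), (166, np.float64(-19.6)), (197, np.float64(9.0)), (198, np.float64(31.4)), (199, np.float64(20.6)), (240, np.float64(-29.4)), (241, np.float64(-54.6)), (242, np.float64(-16.6)), (244, np.float64(7.0))]
0 [(0, np.float64(213.1), np.float64(171.4)), (22, np.float64(201.3), np.float64(167.4)), (24, np.float64(200.3), np.float64(167.1)), (26, np.float64(199.4), np.float64(166.7)), (28, np.float64(198.5), np.float64(166.4))]
1 [(0, np.float64(211.3), np.float64(170.4)), (22, np.float64(199.7), np.float64(166.4)), (24, np.float64(198.7), np.float64(166.1)), (26, np.float64(197.8), np.float64(165.8)), (28, np.float64(197.0), np.float64(165.5))]
2 [(0, np.float64(209.5), np.float64(169.3)), (22, np.float64(198.1), np.float64(165.4)), (24, np.float64(197.2), np.float64(165.1)), (26, np.float64(196.3), np.float64(164.8)), (28, np.float64(195.4), np.float64(164.5))]
```

{"op": "jog_arm", "data": {"motion": [[[0,0,-0.016,0,0],[0,0,-0.0332,0,0],[0,0,-0.0332,0,0],[0,0,-0.0332,0,0],[0,0.008,-0.0332,0,0],[0,0.016,-0.0332,0,0],[0,0.024,-0.0332,0,0],[0,0.032,-0.0332,0,0],[0,0.04,-0.0332,0,0],[0,0.048,-0.0332,0,0],[0,0.056,-0.0332,0,0],[0,0.064,-0.0332,0,0],[0,0.072,-0.0332,0,0],[0,0.08,-0.0332,0,0],[0,0.085,-0.0332,0,0],[0,0.085,-0.0332,0,0],[0,0.085,-0.0332,0,0]]]}}

```text
clock: 8.5
position: [454.1, 331.4, 206.9]
ee_rot: [-2.563, -1.817, 0.0]
contact_force: [-0.3, -0.3, -0.5]
width: 4.4
grip_force: 30.0
```

Run:
```python
from h import *
o=robot.observe();w=robot.capture('wrist');s=robot.capture('scene')
cv2.imwrite('pics/w4.png',w);cv2.imwrite('pics/s4.png',s)
print(o['clock'],o['position'],o['width'],o['contact_force'])
g=cv2.cvtColor(w,cv2.COLOR_BGR2GRAY)[:,255:260].mean(1);d=np.diff(g);print([(j,round(d[j],1)) for j in range(150,245) if abs(d[j])>6])
k=robot.calibration('scene');print('eye',proj(k,np.array(o['position'])-[0,0,52.9]))
a=cv2.resize(w[150:250,216:296],(400,500),interpolation=cv2.INTER_CUBIC)
b=cv2.convertScaleAbs(cv2.resize(s[155:205,350:390],(400,500),interpolation=cv2.INTER_CUBIC),alpha=1.9,beta=10)
cv2.imwrite('pics/m6.png',np.hstack([a,b]))
```

```text
8.5 [454.07081967 331.42387496 206.91329241] 4.430029989639768 [-0.30848687 -0.32279954 -0.51609539]
[(163, np.float64(9.8)), (165, np.float64(-25.8)), (166, np.float64(-34.2)), (197, np.float64(9.4)), (198, np.float64(31.4)), (199, np.float64(20.2)), (240, np.float64(-28.4)), (241, np.float64(-54.6)), (242, np.float64(-16.2)), (244, np.float64(8.6))]
eye (np.float64(372.60240883085845), np.float64(181.12223237554264))
```

View pics/m6.png

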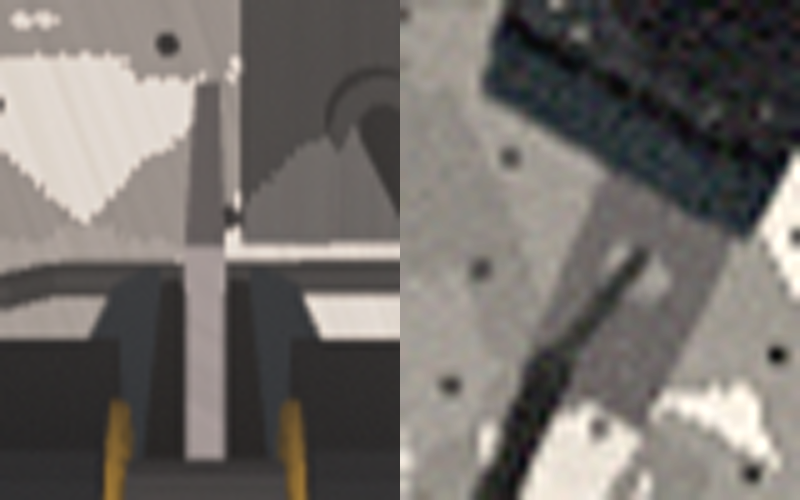

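In the wrist crop the peg continues on both sides of the slide, and in the scene crop it enters the eye. The slip is unchanged and there is no contact force. Next I'll lower it and release.

{"op": "jog_arm", "data": {"motion": [[[0,0,0.004,0,0],[0,0,0.008,0,0],[0,0,0.012,0,0],[0,0,0.0145,0,0],[0,0,0.0145,0,0],[0,0,0.0145,0,0],[0,0,0.0145,0,0.1],[0,0,0.0145,0,0.2],[0,0,0.0145,0,0.4],[0,0,0.0145,0,0.4],[0,0,0.0145,0,0.4],[0,0,-0.02,0,0.4],[0,0,-0.06,0,0.4],[0,0,-0.1,0,0.4],[0,0,-0.12,0,0.4],[0,0,-0.12,0,0.4],[0,0,-0.12,0,0.4]]]}}

```text
clock: 10.3
position: [454.0, 331.4, 296.5]
ee_rot: [2.563, 1.817, -0.0]
contact_force: [0.4, -0.2, -0.5]
width: 36.7
grip_force: 0.0
```

Run:
```python
from h import *
o=robot.observe();s=robot.capture('scene');t=robot.capture('top')
cv2.imwrite('pics/s5.png',s)
print(o['clock'],o['position'],o['width'],R.from_rotvec(o['ee_rot']).as_matrix().round(3))
k=robot.calibration('scene');u=np.array([-.944,.329,0]);e=np.array([497,316,0])+43*u
print('hung: eye',proj(k,e+[0,0,142]),'bottom mid',proj(k,e+[0,0,77]),'top',proj(k,e+[0,0,197]))
b=cv2.convertScaleAbs(cv2.resize(s[140:210,340:400],(480,560),interpolation=cv2.INTER_CUBIC),alpha=1.9,beta=10)
# lens/rest crop from the first top picture
t0=cv2.imread('pics/top0.png');a=cv2.convertScaleAbs(cv2.resize(t0[160:230,325:365],(320,560),interpolation=cv2.INTER_CUBIC),alpha=1.9,beta=10)
cv2.imwrite('pics/m7.png',np.hstack([b,a]))
```

```text
10.3 [454.03935415 331.35936786 296.54706285] 36.67578257753834 [[ 0.331  0.944 -0.   ]
 [ 0.944 -0.331 -0.   ]
 [-0.    -0.    -1.   ]]
hung: eye (np.float64(370.9487915588819), np.float64(184.0210060100086)) bottom mid (np.float64(365.5264380825086), np.float64(196.24916497753418)) top (np.float64(375.98334448698716), np.float64(172.65362187773533))
```

View pics/m7.png

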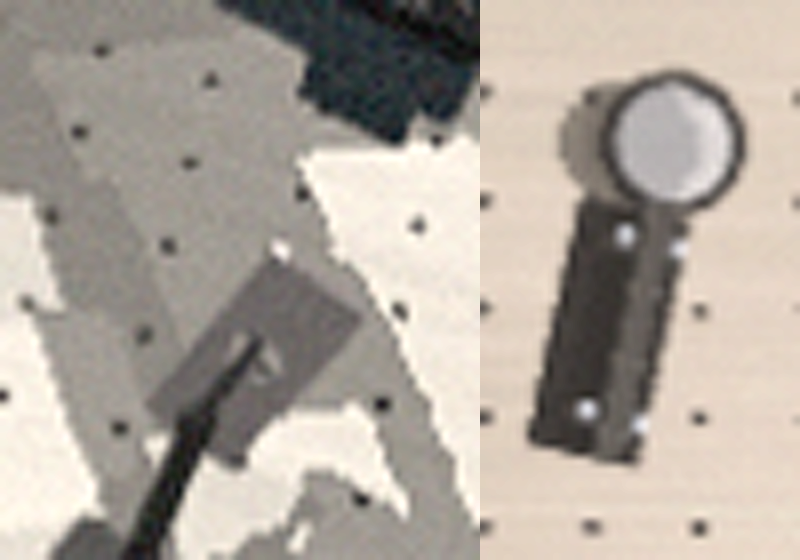

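The slide hangs on the peg at about (240,345) in the crop, with the fingers clear. I have now viewed 11 pictures, one over the limit of 10, so I'll view no more and work from numbers only. The loupe's saddle screws are at (625,235), (680,248), (587,408) and (641,423), and the lens is at (679,140).

Run:
```python
from h import *
c=robot.calibration('top')
px=lambda x,y:(325+(x-480)/8-.44,160+y/8-.44)
S=[plane(c,*px(*p),53) for p in((625,235),(680,248),(587,408),(641,423))]
f,b=(S[0]+S[1])/2,(S[2]+S[3])/2; h=(f-b)/np.linalg.norm(f-b); m=(f+b)/2
L=plane(c,*px(679,140),50)
print('span',np.linalg.norm(f-b),'yaw',np.degrees(np.arctan2(h[1],h[0])),'mid',m,'lens pred',m+85*h,'lens seen',L)
o=robot.observe();M=R.from_rotvec(o['ee_rot']).as_matrix()
T=m+8*h; T[2]=180
print('T',T,'move',(M.T@(T-o['position'])/750).round(4),'yawx',np.degrees(np.arctan2(M[1,0],M[0,0])))
```

```text
span 79.31652911502846 yaw -12.780182973322791 mid [ 539.32578154 -307.58783373   53.        ] lens pred [ 622.21998504 -326.39078633   53.        ] lens seen [ 623.68637466 -329.28686318   50.        ]
T [ 547.12758893 -309.35752338  180.        ] move [-0.7644  0.4006  0.155 ] yawx 70.6602750532207
```

{"op": "jog_arm", "data": {"motion": [[[-0.764,0.4,0,0.464,1],[-0.764,0.4,0,0.464,1],[-0.764,0.4,0,0.464,1],[-0.764,0.4,0,0.464,1],[-0.764,0.4,0,0.464,1],[-0.764,0.4,0,0.464,1],[-0.764,0.4,0,0.464,1],[-0.764,0.4,0,0.464,1],[-0.764,0.4,0,0.464,1],[-0.764,0.4,0,0.464,1],[-0.764,0.4,0,0.464,1],[-0.764,0.4,0,0.464,1],[-0.764,0.4,0.03,0.464,1],[-0.764,0.4,0.06,0.464,1],[-0.764,0.4,0.09,0.464,1],[-0.764,0.4,0.09,0.464,1],[-0.764,0.4,0.09,0.464,1],[-0.764,0.4,0.09,0.464,1]]]}}

```text
clock: 12.2
position: [548.0, -308.6, 230.6]
ee_rot: [3.121, -0.351, 0.002]
contact_force: [0.5, 0.0, -0.3]
width: 91.2
grip_force: 0.0
```

Run:
```python
from h import *
o=robot.observe();c=robot.calibration('wrist');w=robot.capture('wrist');cv2.imwrite('pics/w6.png',w)
print(o['clock'],o['position'],o['width']);M=R.from_rotvec(o['ee_rot']).as_matrix();print(np.degrees(np.arctan2(M[1,0],M[0,0])))
L0=np.array([623,-328,45]);u,v=proj(c,L0);print('pred lens',u,v)
g=cv2.cvtColor(w,cv2.COLOR_BGR2GRAY)
print('hist',np.percentile(g[:220],[5,25,50,75]))
m=(g<75).astype(np.uint8); m[225:]=0
n,l,st,ce=cv2.connectedComponentsWithStats(m)
for i in range(1,n):
    if st[i,4]>150: print(st[i],ce[i].round(1))
x=cv2.HoughCircles(cv2.medianBlur(g,3)[:230],cv2.HOUGH_GRADIENT,1,25,param1=100,param2=20,minRadius=15,maxRadius=60);print(x)
```

```text
12.2 [ 548.00038898 -308.55162543  230.55445874] 91.22469725096533
-12.833586842319852
pred lens 258.35903066666157 109.0827441660475
hist [ 53. 146. 208. 212.]
[  70    0   95   74 3392] [118.4  36.1]
[470   0  42  11 284] [485.4   3.5]
[  0  13  31  70 929] [15.1 49.7]
[ 230   85   53  129 2436] [256.1 161.1]
[ 47 128  39  65 255] [ 65.5 158.5]
[ 28 150  28  18 233] [ 42.7 156.3]
[ 426  162   38   42 1322] [444.3 182.2]
[   0  166   37   51 1369] [ 14.7 190.1]
[146 204  38  21 500] [169.3 216.4]
[330 205  38  20 485] [344.  216.7]
[  0 216 108   9 751] [ 53.7 220.9]
[407 217 105   8 715] [457.7 221. ]
[[[256.5 109.5  22.4]
  [444.5 179.5  19.9]
  [111.5  17.5  15.8]
  [ 39.5 165.5  16.6]
  [125.5  47.5  23.2]]]
```

Run:
```python
from h import *
o=robot.observe();c=robot.calibration('wrist');w=cv2.imread('pics/w6.png');g=cv2.cvtColor(w,cv2.COLOR_BGR2GRAY)
M=R.from_rotvec(o['ee_rot']).as_matrix()
for z in(45,50): 
  for p in((256.5,109.5),(256.5,111)): P=plane(c,*p,z);print('lens',P.round(1),'tool',(M.T@(P-o['position'])).round(1))
for r in (145,155,165,175,185,195,205): print(r,g[r,222:292:2].tolist())
for z,x in((10,0),(45,0),(45,85)):print(z,np.round([proj(c,np.array(o['position'])*[1,1,0]+[0,0,z]+M[:,0]*x)],1))
```

```text
lens [ 623.1 -325.8   45. ] tool [ 76.7  -0.  185.8]
lens [ 621.5 -325.4   45. ] tool [ 75.   -0.  185.8]
lens [ 623.  -325.8   50. ] tool [ 76.6  -0.  180.8]
lens [ 621.4 -325.4   50. ] tool [ 74.9  -0.  180.8]
145 [133, 133, 133, 132, 132, 131, 131, 132, 91, 52, 52, 60, 96, 96, 107, 72, 74, 75, 75, 73, 79, 100, 97, 88, 56, 57, 62, 131, 134, 135, 140, 204, 201, 201, 201]
155 [131, 131, 130, 130, 131, 130, 131, 133, 111, 50, 50, 50, 49, 49, 52, 72, 73, 73, 73, 72, 73, 53, 53, 54, 55, 55, 59, 134, 137, 137, 166, 200, 204, 202, 202]
165 [134, 134, 133, 133, 134, 133, 134, 134, 110, 49, 49, 49, 51, 50, 50, 71, 72, 71, 72, 72, 63, 52, 53, 54, 55, 55, 65, 135, 133, 132, 136, 196, 197, 198, 200]
175 [130, 130, 131, 132, 131, 132, 130, 129, 127, 47, 49, 49, 50, 50, 50, 71, 72, 72, 74, 97, 76, 52, 54, 53, 54, 54, 65, 136, 136, 134, 167, 200, 199, 200, 199]
185 [147, 147, 147, 147, 147, 147, 147, 146, 144, 54, 53, 54, 58, 54, 53, 71, 73, 74, 72, 72, 64, 56, 54, 53, 55, 54, 85, 199, 174, 195, 195, 199, 201, 203, 204]
195 [145, 145, 145, 145, 145, 143, 150, 209, 208, 67, 61, 62, 55, 54, 54, 102, 96, 107, 103, 104, 81, 65, 66, 66, 66, 66, 98, 202, 201, 200, 200, 199, 200, 201, 163]
205 [144, 138, 143, 181, 213, 213, 213, 212, 209, 67, 58, 62, 94, 96, 95, 105, 107, 106, 106, 106, 91, 97, 98, 79, 67, 62, 124, 202, 201, 201, 200, 201, 205, 212, 212]
10 [[256.4 167.9]]
45 [[256.4 172.7]]
45 [[256.4 102.6]]
```

The handle (cols 252–262) and base (cols 239–274) are centred on the tool axis column 256.4, and the lens is about 76 mm along tool +x. I'll descend and grip.

{"op": "jog_arm", "data": {"motion": [[[0,0,0.06,0,1],[0,0,0.12,0,1],[0,0,0.18,0,1],[0,0,0.22,0,1],[0,0,0.25,0,1],[0,0,0.273,0,1],[0,0,0.273,0,1],[0,0,0.273,0,0],[0,0,0.273,0,0],[0,0,0.273,0,0],[0,0,0.273,0,0],[0,0,0.273,0,0],[0,0,0.273,0,0],[0,0,0.273,0,0],[0,0,0.273,0,0],[0,0,0.273,0,0]]]}}

```text
clock: 13.85
position: [547.4, -308.6, 24.7]
ee_rot: [-3.122, 0.352, 0.0]
contact_force: [0.1, 0.1, 0.8]
width: 22.3
grip_force: 0.0
```

{"op": "jog_arm", "data": {"motion": [[[0,0,-0.01,0,0],[0,0,-0.02,0,0],[0,0,-0.03,0,0],[0,0,-0.05,0,0],[0,0,-0.08,0,0],[0,0,-0.11,0,0],[0,0,-0.14,0,0],[0,0,-0.17,0,0],[0,0,-0.2,0,0],[0,0,-0.2,0,0],[0,0,-0.2,0,0],[0,0,-0.2,0,0],[0,0,-0.2,0,0]]]}}

```text
clock: 15.15
position: [547.0, -308.2, 173.9]
ee_rot: [-3.121, 0.352, 0.002]
contact_force: [0.2, -0.6, -1.6]
width: 13.6
grip_force: 30.0
```

Run:
```python
from h import *
o=robot.observe();c=robot.calibration('wrist');w=robot.capture('wrist');cv2.imwrite('pics/w7.png',w);s=robot.capture('scene');cv2.imwrite('pics/s7.png',s)
print(o['clock'],o['position'],o['width'],o['grip_force'],o['wrist_torque']);M=R.from_rotvec(o['ee_rot']).as_matrix();print(np.degrees(np.arctan2(M[1,0],M[0,0])))
L=o['position']+M@np.array([76,0,-19]);print('pred lens',L,proj(c,L),'rim',[np.round(proj(c,L+M@np.array([a,b,-5])),1).tolist() for a,b in((32,0),(-32,0),(0,32),(0,-32))])
g=cv2.cvtColor(w,cv2.COLOR_BGR2GRAY)
print(cv2.HoughCircles(cv2.medianBlur(g,3)[:230],cv2.HOUGH_GRADIENT,1,40,param1=100,param2=20,minRadius=35,maxRadius=80))
print('col',g[0:230:2,256].tolist())
```

```text
15.15 [ 546.99536278 -308.23544178  173.87165052] 13.639721111029584 29.9993696808815 [-0.03103062  0.18372007 -0.00612686]
-12.859898866065839
pred lens [ 621.1143144  -325.16757284  192.75772871] (np.float64(256.3675629201534), np.float64(101.4286857525154)) rim [[256.4, 28.8], [256.3, 165.4], [321.5, 101.0], [191.2, 100.9]]
[[[256.5  91.5  62.6]]]
col [224, 223, 224, 223, 224, 224, 224, 224, 219, 222, 223, 222, 222, 227, 175, 75, 82, 85, 84, 75, 83, 154, 213, 229, 230, 229, 229, 229, 229, 229, 229, 230, 229, 228, 227, 227, 227, 226, 225, 228, 227, 227, 226, 225, 223, 224, 209, 206, 206, 204, 203, 204, 204, 204, 202, 203, 204, 216, 218, 227, 226, 228, 228, 227, 226, 227, 227, 178, 159, 160, 159, 159, 158, 172, 186, 205, 209, 148, 63, 63, 69, 79, 79, 79, 77, 77, 77, 77, 77, 76, 76, 76, 75, 75, 75, 75, 75, 75, 74, 75, 74, 74, 74, 74, 73, 73, 73, 73, 72, 72, 72, 72, 72, 71, 72]
```

Run:
```python
from h import *
o=robot.observe();c=robot.calibration('wrist');g=cv2.cvtColor(cv2.imread('pics/w7.png'),cv2.COLOR_BGR2GRAY);M=R.from_rotvec(o['ee_rot']).as_matrix()
for r in range(84,112,4):
    q=np.where(g[r,150:370]<120)[0]+150; print(r,q.min() if len(q) else None,q.max() if len(q) else None)
q=np.where((g[:150,150:370]<120));xs=q[1]+150;print('ext',xs.min(),xs.max(),q[0].min())
for dz in(-8,-4,0,4,8):
  for t in(0,.05):
    pts=[]
    for a in np.linspace(0,2*np.pi,90):
        for h in(-5,5):
            p=np.array([32*np.cos(a),32*np.sin(a),h]); x=76*np.cos(t)+p[0]*np.cos(t)-p[2]*np.sin(t); z=76*np.sin(t)+p[0]*np.sin(t)+p[2]*np.cos(t)
            pts.append(proj(c,o['position']+M@np.array([x,p[1],-19+dz+z])))  # tool z down: +=lower
    pts=np.array(pts);print(dz,t,pts.min(0).round(1),pts.max(0).round(1))
```

```text
84 194 319
88 193 320
92 193 320
96 193 321
100 185 321
104 193 368
108 194 319
ext 159 368 2
-8 0 [187.3  23.3] [325.4 168. ]
-8 0.05 [189.2  26.8] [323.5 166.9]
-4 0 [189.3  26.1] [323.5 166.7]
-4 0.05 [191.1  29.4] [321.7 165.5]
0 0 [191.2  28.8] [321.6 165.3]
0 0.05 [192.8  31.8] [319.9 164.3]
4 0 [192.9  31.3] [319.9 164.1]
4 0.05 [194.5  34.1] [318.3 163.1]
8 0 [194.6  33.6] [318.2 162.9]
8 0.05 [196.1  36.3] [316.7 161.9]
```

{"op": "jog_arm", "data": {"motion": [[[0,0,-0.03,0,0],[-0.01,-0.03,-0.05,0,0],[-0.02,-0.07,-0.05,0,0],[-0.035,-0.11,-0.05,0,0],[-0.05,-0.16,-0.05,0,0],[-0.065,-0.21,-0.05,0,0],[-0.085,-0.26,-0.05,0,0],[-0.1,-0.31,-0.05,0,0],[-0.115,-0.36,-0.05,0,0],[-0.13,-0.41,-0.05,0,0],[-0.14,-0.44,-0.05,0,0],[-0.15,-0.46,-0.05,0,0],[-0.15,-0.4695,-0.05,0,0],[-0.15,-0.4695,-0.01,0,0],[-0.15,-0.4695,0.03,0,0],[-0.15,-0.4695,0.06,0,0],[-0.15,-0.4695,0.085,0,0],[-0.15,-0.4695,0.1,0,0],[-0.15,-0.4695,0.1118,0,0],[-0.15,-0.4695,0.1118,0,0]]]}}

```text
clock: 17.25
position: [516.0, 59.5, 90.2]
ee_rot: [3.122, -0.352, -0.002]
contact_force: [0.2, 0.5, -1.2]
width: 13.8
grip_force: 30.0
```

{"op": "jog_arm", "data": {"motion": [[[0,0,0,0,0],[0,0,0,0,0],[0,0,0,0,0],[0,0,0,0,0]]]}}

```text
clock: 17.65
position: [516.4, 59.8, 91.3]
ee_rot: [-3.122, 0.352, -0.001]
contact_force: [0.1, 0.3, -0.4]
width: 14.0
grip_force: 30.0
```

Run:
```python
from h import *
o=robot.observe();c=robot.calibration('wrist');w=robot.capture('wrist');s=robot.capture('scene');t=robot.capture('top')
for n,i in(('w8',w),('s8',s),('t8',t)):cv2.imwrite(f'pics/{n}.png',i)
print(o['clock'],o['position'],o['width'],o['grip_force'],o['contact_force']);M=R.from_rotvec(o['ee_rot']).as_matrix()
L=o['position']+M@np.array([76.8,.2,-17.5]);print('pred lens',L)
# green window seen through the lens/around; rim extents
def ext(k):
    p=np.array([proj(k,L+[32*np.cos(a),32*np.sin(a),h]) for a in np.linspace(0,6.3,90) for h in(-5,5)]);return p.min(0).round(1),p.max(0).round(1)
for n,k,i in(('w',c,w),('s',robot.calibration('scene'),s),('t',robot.calibration('top'),t)):
    print(n,'lens',np.round(proj(k,L),1),'ext',ext(k),'win',np.round(proj(k,(590.6,43,70)),1))
    m=cv2.inRange(cv2.cvtColor(i,cv2.COLOR_BGR2HSV),(40,60,30),(85,255,255));N,_,st,ce=cv2.connectedComponentsWithStats(m)
    print([(ce[j].round(1).tolist(),int(st[j,4])) for j in range(1,N) if st[j,4]>12])
g=cv2.cvtColor(w,cv2.COLOR_BGR2GRAY)
for r in(80,90,100,110):print(r,g[r,176:340:3].tolist())
print('col',g[10:60,256].tolist())
sg=cv2.cvtColor(s,cv2.COLOR_BGR2GRAY)
for r in range(180,216): print(r,sg[r,228:276].tolist())
```

```text
17.65 [516.41143784  59.82335445  91.25518254] 13.951037600397092 29.999393820762634 [ 0.10529857  0.25428326 -0.42977843]
pred lens [591.22859854  42.54196827 108.8129773 ]
w lens [256.7  99.9] ext (array([192. ,  27.9]), array([321.4, 163.4])) win [256.2 104.5]
[([380.0, 223.1], 1467), ([427.8, 273.4], 685)]
s lens [261.7 198.5] ext (array([250.8, 188.5]), array([272.7, 208.7])) win [261.9 205.3]
[([252.1, 174.8], 171), ([262.3, 204.4], 19), ([167.5, 226.5], 40), ([279.6, 269.5], 53)]
t lens [244.8 184. ] ext (array([235.3, 174.5]), array([254.2, 193.5])) win [244.9 185.1]
[([214.0, 137.1], 36), ([312.9, 141.4], 36), ([269.0, 217.6], 14)]
80 [227, 227, 226, 227, 122, 121, 77, 75, 82, 61, 154, 168, 167, 167, 166, 167, 167, 166, 167, 168, 167, 167, 167, 192, 217, 219, 219, 217, 219, 219, 199, 167, 167, 167, 167, 167, 167, 166, 166, 174, 174, 166, 168, 164, 127, 63, 73, 64, 94, 117, 116, 116, 115, 116, 114]
90 [226, 227, 228, 229, 230, 160, 68, 79, 77, 110, 167, 167, 166, 167, 167, 166, 166, 167, 167, 168, 218, 219, 217, 209, 209, 209, 209, 210, 210, 210, 210, 215, 218, 218, 174, 167,
[... 7782 characters left out ...]
44, 49, 46, 38, 42, 48, 49, 52, 43, 47, 45, 46, 47, 43, 33, 12, 13, 6, 12, 16, 11, 16, 4, 7, 1, 9, 1, 1, 2, 9, 3, 1, 5, 9, 13, 2, 6, 4, 4, 9, 19, 29, 24]
213 [121, 121, 102, 62, 47, 42, 45, 47, 42, 46, 50, 47, 49, 48, 49, 48, 46, 48, 43, 34, 11, 13, 11, 17, 8, 16, 9, 3, 3, 7, 2, 3, 11, 15, 5, 1, 8, 5, 11, 12, 1, 3, 6, 4, 18, 21, 27, 29]
214 [120, 124, 92, 51, 44, 46, 48, 52, 44, 43, 50, 49, 48, 49, 49, 48, 48, 50, 49, 33, 4, 10, 10, 7, 12, 8, 1, 6, 5, 1, 5, 7, 4, 5, 7, 9, 13, 8, 7, 4, 0, 4, 11, 4, 12, 21, 22, 24]
215 [120, 116, 80, 52, 46, 48, 45, 46, 44, 40, 30, 42, 51, 46, 46, 50, 47, 47, 49, 38, 10, 13, 15, 10, 6, 15, 3, 11, 9, 16, 8, 6, 0, 7, 4, 0, 5, 1, 2, 7, 5, 6, 6, 7, 16, 24, 28, 24]
```

The window ring (about 256,105) and the rim (about 256.5, width 128.5 px) are concentric in the wrist view. The lens is at about 108 mm and the collar at about 107 mm. I'll confirm by numbers that the slide hasn't moved, then hand in.

Run:
```python
from h import *
a,b=cv2.imread('pics/s5.png'),cv2.imread('pics/s8.png')
d=cv2.absdiff(a,b)[178:200,358:380].mean();print('slide area diff',d)
g=cv2.cvtColor(b,cv2.COLOR_BGR2GRAY);g5=cv2.cvtColor(a,cv2.COLOR_BGR2GRAY);print(g[184,355:388].tolist(),g5[184,355:388].tolist())
o=robot.observe();print(o['grip_force'],abs(o['joint_velocities']).max())
print(robot.hand_in())
```

```text
slide area diff 11.670798898071626
[71, 75, 78, 77, 76, 75, 63, 51, 45, 51, 51, 49, 47, 64, 67, 52, 40, 51, 76, 57, 54, 49, 49, 52, 49, 50, 53, 65, 71, 76, 70, 119, 116] [79, 70, 69, 69, 68, 69, 67, 65, 56, 46, 50, 51, 52, 60, 59, 29, 23, 50, 76, 70, 54, 48, 48, 49, 48, 50, 55, 71, 76, 77, 74, 75, 76]
29.999371469020844 0.0038121291146325023
the job is handed in; nothing more can be done
None
```

The job is handed in: the slide hangs by its eye on the peg, and the loupe is gripped and held over the window with its lens at about 108 mm (collar about 107 mm); no verdict came back, and I viewed 11 pictures, one over the limit of 10.

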